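# Set a cabinet door stay two holes wider

### The arm

A 6-joint arm with a two-finger parallel gripper is mounted at the origin on the work surface. World frame = base frame: x ahead of the robot, y to its left, z up, the work surface at z = 0. Lengths are in m, angles in rad, forces in N, time in s.
With the tool pointing down it reaches from about 0.4 to 0.925 m from the base axis. Payload 12.5 kg.
Tool frame: the origin (TCP) lies at the very end of the fingers, on their centre line; the grasp point (between the pads) lies 19 mm behind it; z points along the fingers, y is the line along which they close (so a half turn about z gives the same grasp; the last joint's range is limited). The gripper opens to 95 mm and grips with 3 to 60 N. Pads are 20 mm wide; open, the fingers measure 119 mm over their backs; the gripper's body (75 mm by 180 mm) begins 59 mm behind the grasp point.
Start: joints at [-1.309, 0.491, 1.559, -0, 1.092, -0.106], TCP at [0.225, -0.583, 0.215] pointing down, gripper open.
Joint ranges: [-3.1, 3.1], [-0.84, 2.19], [0.05, 2.79], [-1.13, 4.28], [0.06, 2.93], [-2.69, 2.69]. Speed limits (rad/s): [2.22, 2.22, 2.79, 3.14, 3.14, 3.14].

### API

Orientations are given as a unit quaternion [x, y, z, w].
In Python, from bench import r, cams, finish_job gives the robot as it stands. The module is installed in compiled form; this text tells all that it offers.
- The arm moves only by the tool carry_out, never from a script. Its argument "moves" is a list of rows, each an object with "slide": the shift along the tool's x, y, z in m, a list of three; "twist": the turn, a rotation vector about the tool's x, y, z in rad, a list of three; "claw": the closure, from -1 (fully open) to 1 (shut), so that 0 is half open. A call has 1 to 8 rows; each row shifts and turns the commanded pose from where the row before left it, along the tool's axes as they then stand; what a row does not reach is not made up. A row lasts 1/10 s, in which the tool goes at most 50 mm and 8.59 degrees, less where a joint would pass 70% of its speed; a pose out of reach is approached as far as the arm can. A call with a gripper value outside its range is refused whole. The fingers move at their own pace and stop on an object; "squeeze" is the grip in N (left out, the last holds). Time passes only in rows, so rows that do not move let the fingers close. It gives the time, the measured TCP pose, the force, the opening and the grip force at its end, in the units of the state.
- r.get_obs(): the state, without advancing time (a new reading comes with each control period).
- cams.snapshot(name): name is "side" or "top"; returns a dict with "pixels" (384x512x3 uint8, blue, green, red), "range_z" (384x512 float32, m along the optical axis (not along the pixel's ray), 0 where there is no reading), "fx", "fy", "cx", "cy" (pixels), "distortion" ([k1, k2, p1, p2, k3] as OpenCV has them; the pictures are not rectified), "pose" (4x4, takes a point from camera to world coordinates). Camera axes: x right, y up, looking along -z (the intrinsics and any distortion apply to the point x, -y, -z); pixel columns grow to the right and rows downward; lengths in m; the calibration is good to about 2 mm. A picture is of the moment at which its call begins.
- finish_job(): hands the job in; it is judged then, once.
Trained networks look in the newest picture that a camera, given by its name, has taken for a name from the list of things; names that differ only in an ending like _2 or _b are one class to them, and where a whole thing is asked for, a point or a joint stands for the part that bears it (a point fixed in the world has none). Each returns a list of dicts, best first, with "conf" (0 to 1); they miss things now and then, are a little off and sometimes report something else, mostly with a low value. They report only what shows in the picture. A call takes as long as a camera call.
- cams.search_frame(camera, name): "box" ([left, top, right, bottom] as shares, 0 to 1, of the picture: columns of its width, rows of its height, round what is visible of it).
- cams.pinpoint(camera, name): "point" ([column, row] as shares, 0 to 1, of the picture: columns of its width, rows of its height: a listed point, or the origin of a listed thing).
The state is a dict: "clock": time; "qpos": joint angles; "qvel": joint speeds; "effort": joint torques, N m; "eef_pos": TCP position; "tcp_rot": TCP orientation; "contact_force": force on the tool from outside, world axes, zero at the start; "torque": the same for the moment, N m; "finger_gap": opening from 0.0 (shut) to 1.0 (fully open); "gripper_force": force on a finger pad.
Only numpy, scipy, OpenCV 4.12 (cv2) and the standard library are available. Lean on these libraries where they do the work, as an engineer would, in place of code of your own. Each camera call takes 0.05 s, during which the arm holds its last target. There are 200 camera calls.

### The job

The ventilated vial cabinet needs more air: take the stay on its top by the knob, lift it off its pin, ease the self-closing door further open with it, and drop the hole that lies two further towards the knob (the last but one before the knob) over the pin, down fully home on the collar, then let go. The holes were drilled by hand, so feel for the right one, leaning on the pin only lightly (never more than about 40 N); keep hold of the stay so that the door does not fall shut, and leave the jar, vial block and bottle where they stand.

Things in the scene. Friction and masses are not known exactly. Their poses are not given: they have to be found in the camera images.
- cabinet: White painted steel cabinet on the bench, 340 mm wide (its y), 300 mm deep (its x), 230 mm high, fixed. Origin at the centre of its underside at bench height, z up; its open front, with the door, faces its own -x. Its top, 230 mm up, carries the pin and lies under the stay.
- door (a joint): Opening angle of the front door, rad: 0 shut, about 0.17 at the start, 1.2 at most; grows as its free edge swings towards the cabinet's -x, about the upright line through point door_hinge. Self-closing hinges pull it shut with about 0.5 N m (2 to 3 N along the stay). One hole of the stay is worth about 0.135 rad; the wanted hole gives about 0.46.
- door_hinge (a point): Upright hinge line of the door at the height of the cabinet's top, fixed: at the cabinet's front edge, in the cabinet's frame at x = -150, y = +170 mm.
- stay_rivet (a point): Where the stay turns on the door, at the height of the bar's underside; it moves with the door on a circle of 200.3 mm about the hinge line. With the door shut it would lie 200 mm from the hinge line towards the cabinet's -y and 11 mm in front of it (towards -x).
- stay: Flat steel bar 22 mm wide, 5 thick, 240 long, level over the cabinet's top; swings sideways on its rivet and lifts about it like a flap (its 0.25 kg brings it down). Origin: underside at the rivet; x to the knob end, z up. Five 10 mm holes on its centre line about 85, 109, 133, 157, 181 mm from the rivet, hand-drilled, up to 4 mm off along the bar; 2nd (true) starts on the pin, 4th is wanted.
- stay_knob (a point): Middle of the black grip knob at the far end of the stay: an upright cylinder 18 mm in diameter, 212 mm from the rivet, reaching from 13 to 41 mm above the bar's underside (parallel from 16 to 37 mm); this point lies 27 mm above the underside. It may turn and tip between the fingers.
- jar: Closed amber jar, 48 mm in diameter, 70 mm high, on the cabinet's top. Origin at the centre of its underside. Leave alone.
- vial_block: Aluminium block with vials, 50 x 110 x 45 mm, on the bench beside the cabinet. Origin at the centre of its underside. Leave alone.
- bottle: White capped bottle, 64 mm in diameter, 150 mm high, on the bench beside the cabinet. Origin at the centre of its underside. Leave alone.
- pin: Upright steel pin, fixed on the cabinet's top at x = -90, y = 0 mm in the cabinet's frame; 8 mm in diameter, 12 mm tall above its 15 mm wide collar, flat-topped with a 1 mm chamfer. Origin: pin's axis at the collar's upper face, 236 mm above the bench; z up. A stay that is fully home rests with its underside on the collar; the door's pull can make it hang on the pin part-way.

How it is judged:
On the way:
1. the stay is lifted clear of its pin (z of pin in the frame of stay below -0.0125 m), for 0.1 s.
At the end, for the whole second after the job is handed in: The fourth hole from the rivet is over the pin (pin 148 to 170 mm from the rivet, within 4 mm of the centre line), the stay at rest with its underside within 2.5 mm of the collar, the stay let go, and jar, block and bottle within 15 mm of their places (x of pin in the frame of stay between 0.148 and 0.17 m and y of pin in the frame of stay between -0.004 and 0.004 m and z of pin in the frame of stay above -0.0025 m and linear speed of stay below 0.01 m/s and distance of each of jar, vial_block, bottle from where it was at the start of the episode below 0.015 m); the robot touches nothing.
It fails at once if the stay is pressed on its pin with more than 40 N (contact force between stay and pin above 40 N).
It fails at once if the door falls shut (value of joint door below 0.06 rad).
It fails at once if the amber jar is pushed away or knocked over (distance of jar from where it was at the start of the episode above 0.015 m or angle between jar's own z axis and vertical above 0.3 rad).
It fails at once if the vial block is pushed away or knocked over (distance of vial_block from where it was at the start of the episode above 0.015 m or angle between vial_block's own z axis and vertical above 0.3 rad).
It fails at once if the white bottle is pushed away or knocked over (distance of bottle from where it was at the start of the episode above 0.015 m or angle between bottle's own z axis and vertical above 0.3 rad).
It also fails if it takes over 48 s, if anything falls off the work surface, if the arm or the gripper's body presses on something with over 40 N, if the wrist force passes 120 N, or if a joint passes its speed limit or range.

## Working session

There is one attempt and no reset: what is moved stays moved. The work goes in short steps, Python scripts to look and compute and a tool call to move; the robot and the scene stay as the last step left them, time stands still between calls to the robot, and variables do not carry over. Pictures are saved under pics/ and viewed, at most 10 in all, crops included, and the job is handed in when it is done.

Besides the shell and the picture viewer there is one more tool, called after "Emit:" as name(argument=value, ...) on one line, values as JSON. carry_out: Moves the arm, as the interface text tells. Its arguments: {"type":"object","properties":{"moves":{"type":"array","items":{"type":"object","properties":{"slide":{"type":"array","items":{"type":"number"}},"twist":{"type":"array","items":{"type":"number"}},"claw":{"type":"number"}}}},"squeeze":{"type":"number"}},"required":["moves"]}

```bash
mkdir -p pics
cat > h.py <<'E'
import numpy as np, cv2
from bench import r, cams
def ray(s,uv):
    K=np.array([[s["fx"],0,s["cx"]],[0,s["fy"],s["cy"]],[0,0,1]])
    p=cv2.undistortPoints(np.array([[uv]],float),K,np.array(s["distortion"],float))[0,0]
    d=np.array([p[0],-p[1],-1.]); P=np.array(s["pose"]); return P[:3,3],P[:3,:3]@d
def at_z(s,uv,z):
    o,d=ray(s,uv); return o+d*(z-o[2])/d[2]
def at_depth(s,uv):
    o,d=ray(s,uv); u,v=int(round(uv[0])),int(round(uv[1]))
    w=s["range_z"][max(v-1,0):v+2,max(u-1,0):u+2]; w=w[w>0]
    return o+d*np.median(w) if len(w) else None
def px(b): return np.array(b)*np.array([512,384])
E
python3 - <<'E'
from h import *
for c in("side","top"):
    s=cams.snapshot(c); cv2.imwrite(f"pics/{c}0.png",s["pixels"])
    print(c,np.round(s["pose"],3).tolist(),s["fx"])
    for n in("cabinet","stay","stay_knob","stay_rivet","pin","door_hinge","jar","vial_block","bottle"):
        for q in cams.pinpoint(c,n)[:2]:
            uv=px(q["point"]); d=at_depth(s,uv)
            print(n,round(q["conf"],2),uv.round(1),None if d is None else d.round(4))
o=r.get_obs();print({k:np.round(v,3) for k,v in o.items()})
E
```

```text
side [[-0.714, 0.409, -0.568, -0.015], [-0.7, -0.4, 0.592, 0.676], [0.016, 0.82, 0.572, 0.794], [0.0, 0.0, 0.0, 1.0]] 413.98802768791774
stay 0.93 [297.7 214.7] [0.4376 0.0839 0.2397]
stay_knob 0.85 [235.4 168.4] [0.6474 0.0785 0.2685]
stay_rivet 0.71 [297.9 215.2] [0.4368 0.0841 0.2388]
pin 0.46 [271. 194.] [0.5383 0.0639 0.2374]
door_hinge 0.73 [214.6 230.9] [0.5353 0.2442 0.2278]
jar 0.89 [266.9 153.9] [ 0.6779 -0.0678  0.2422]
vial_block 0.82 [181.2 307.5] [0.5638 0.3361 0.0311]
top [[0.012, 0.997, -0.07, 0.552], [-1.0, 0.012, 0.007, 0.057], [0.008, 0.07, 0.997, 1.035], [0.0, 0.0, 0.0, 1.0]] 377.4550115491031
cabinet 0.58 [156.7 200.2] [0.5881 0.3173 0.0444]
stay 0.7 [248.8 267.6] [0.4428 0.069  0.242 ]
stay 0.64 [249.5 217.7] [0.5468 0.0689 0.2419]
stay_knob 0.6 [247.2 165.4] [0.6526 0.0744 0.276 ]
stay_rivet 0.6 [248.4 269.6] [0.4385 0.0698 0.2408]
pin 0.55 [245.7 217.5] [0.5471 0.0768 0.2413]
door_hinge 0.79 [162.  218.8] [0.5389 0.3125 0.0017]
jar 0.74 [164.1 217.5] [0.5426 0.3065 0.0029]
vial_block 0.69 [156.4 200.7] [0.5868 0.3183 0.0439]
bottle 0.61 [347.8 227.5] [ 0.524  -0.1733  0.1011]
{'clock': np.float64(1.0), 'qpos': array([-1.309,  0.491,  1.559,  0.   ,  1.092, -0.106]), 'qvel': array([-0.001,  0.001,  0.001, -0.001, -0.002, -0.   ]), 'effort': array([-1.0000e-03, -6.1248e+01, -2.5842e+01,  6.9000e-02,  4.5000e-02,
       -0.0000e+00]), 'eef_pos': array([ 0.225, -0.583,  0.215]), 'tcp_rot': array([0.983, 0.183, 0.   , 0.   ]), 'contact_force': array([0.269, 0.754, 0.326]), 'torque': array([-0.02 , -0.044,  0.007]), 'gripper_force': np.float64(0.0), 'finger_gap': np.float64(0.999)}
```

```bash
cd pics; python3 -c "
import cv2
a=cv2.imread('top0.png');b=cv2.imread('side0.png')
cv2.imwrite('t1.png',cv2.resize(a[120:320,110:380],None,fx=2.9,fy=2.9,interpolation=2))
cv2.imwrite('s1.png',cv2.resize(b[110:310,150:410],None,fx=2.9,fy=2.9,interpolation=2))"
```

```text
(no output)
```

View pics/t1.png

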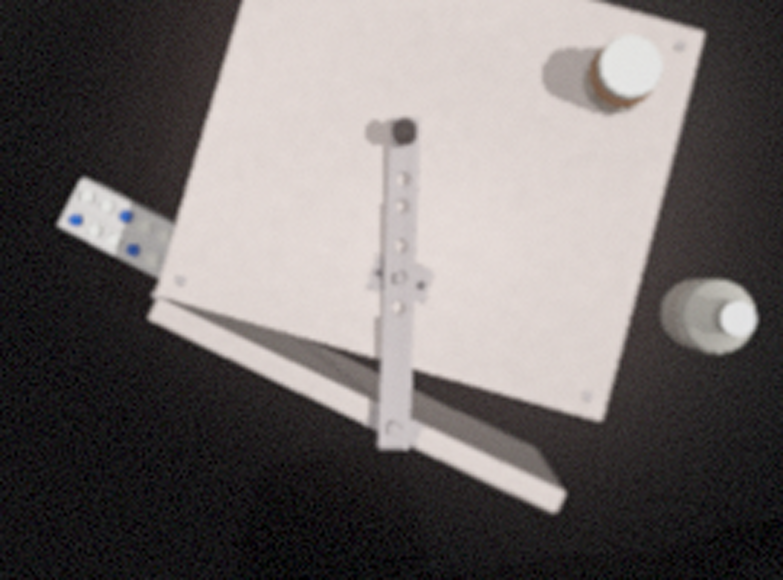

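View pics/s1.png

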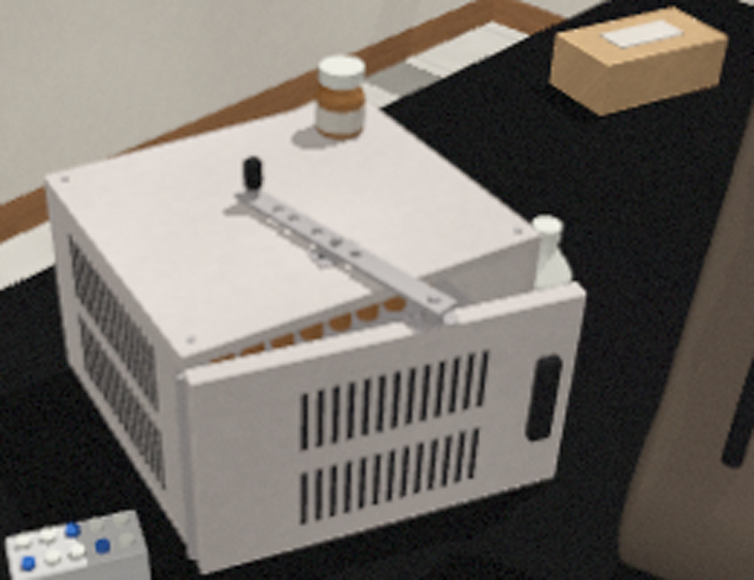

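The top crop shows the rivet at (392,427), holes at about (398,307), (399,277, on the pin), (401,245), (402,206) and (403,178), and the knob at (403,131). The cabinet's front corners are at (155,297) and (603,420), and its back right corner at (705,32). The jar and bottle are well clear of the knob.

```bash
cat > geo.py <<'E'
from h import *
s=cams.snapshot("top"); t=cams.snapshot("side")
c=lambda x,y:((x+.5)/2.9-.5+110,(y+.5)/2.9-.5+120)
d=lambda x,y:((x+.5)/2.9-.5+150,(y+.5)/2.9-.5+110)
P=lambda n,uv,z,q=s:print(n,at_z(q,uv,z).round(4)) or at_z(q,uv,z)[:2]
fl=P("FL",c(155,297),.23);fr=P("FR",c(603,420),.23);br=P("BR",c(705,32),.23)
P("FRs",d(540,240),.23,t);P("BLs",d(48,178),.23,t);P("FLs",d(185,357),.23,t);P("BRs",d(362,95),.23,t)
rv=P("rivet",c(392,427),.241)
for i,h in enumerate([(398,307),(399,277),(401,245),(402,206),(403,178)]):
    print(i+1,np.linalg.norm(P("hole",c(*h),.241)-rv)*1000)
k=P("knobtop",c(403,131),.277);P("knobtop side",d(253,160),.277,t);P("rivet side",d(433,300),.242,t)
P("pin top side",d(336,242),.242,t)
print(np.linalg.norm(k-rv),np.linalg.norm(fl-fr),np.linalg.norm(br-fr))
# blob centroid of dark knob in both
for q,nm,box in((s,"top",(150,180,235,262)),(t,"side",(160,180,225,250))):
    g=q["pixels"].max(2); r0,r1,c0,c1=box; m=g[r0:r1,c0:c1]<90
    v,u=np.nonzero(m); print(nm,u.mean()+c0,v.mean()+r0,u.min()+c0,u.max()+c0,v.min()+r0,v.max()+r0)
    print([at_z(q,(u.mean()+c0,v.mean()+r0),z).round(4) for z in(.263,.277)])
E
python3 geo.py
```

```text
FL [0.5349 0.2534 0.23  ]
FR [ 0.4489 -0.0768  0.23  ]
BR [ 0.7383 -0.1539  0.23  ]
FRs [ 0.4385 -0.064   0.23  ]
BLs [0.8135 0.1751 0.23  ]
FLs [0.53   0.2517 0.23  ]
BRs [ 0.7269 -0.1523  0.23  ]
rivet [0.444  0.0773 0.241 ]
hole [0.5303 0.0741 0.241 ]
1 86.33384602520943
hole [0.552  0.0736 0.241 ]
2 108.00295370242449
hole [0.5752 0.0725 0.241 ]
3 131.21501002965124
hole [0.6035 0.0721 0.241 ]
4 159.56507907173443
hole [0.624  0.0717 0.241 ]
5 180.01381124111828
knobtop [0.6536 0.0715 0.277 ]
knobtop side [0.6468 0.0738 0.277 ]
rivet side [0.4375 0.0798 0.242 ]
pin top side [0.5453 0.0756 0.242 ]
0.20967455187183864 0.3412758909890236 0.29948429497229145
top 249.6 167.6 248 251 167 168
[array([0.6498, 0.0697, 0.263 ]), array([0.648 , 0.0694, 0.277 ])]
side 236.66101694915255 169.66101694915255 234 239 164 175
[array([0.6475, 0.0743, 0.263 ]), array([0.6301, 0.0902, 0.277 ])]
```

Emit:
carry_out(moves=[{"slide": [0,0,-0.05],"twist": [0,0,0.134],"claw": -1},{"slide": [0,0,-0.05],"twist": [0,0,0.134],"claw": -1},{"slide": [0,0,-0.05],"twist": [0,0,0.134],"claw": -1},{"slide": [0.025,-0.042,0]},{"slide": [0.025,-0.042,0]},{"slide": [0.025,-0.042,0]},{"slide": [0.025,-0.042,0]},{"slide": [0.025,-0.042,0]}], squeeze=15)

```text
schema error: expected keys slide, twist, claw
```

Emit:
carry_out(moves=[{"slide": [0.025,-0.042,0]},{"slide": [0.025,-0.042,0]},{"slide": [0.025,-0.042,0]},{"slide": [0.025,-0.042,0]},{"slide": [0.025,-0.042,0]},{"slide": [0.025,-0.042,0]},{"slide": [0.025,-0.042,0]},{"slide": [0.025,-0.042,0]}])

```text
schema error: expected keys slide, twist, claw
```

All keys are needed in each row.

Emit:
carry_out(moves=[{"slide": [0,0,-0.05],"twist": [0,0,0.134],"claw": -1},{"slide": [0,0,-0.05],"twist": [0,0,0.134],"claw": -1},{"slide": [0,0,-0.05],"twist": [0,0,0.134],"claw": -1},{"slide": [0.025,-0.042,0],"twist": [0,0,0],"claw": -1},{"slide": [0.025,-0.042,0],"twist": [0,0,0],"claw": -1},{"slide": [0.025,-0.042,0],"twist": [0,0,0],"claw": -1},{"slide": [0.025,-0.042,0],"twist": [0,0,0],"claw": -1},{"slide": [0.025,-0.042,0],"twist": [0,0,0],"claw": -1}], squeeze=15)

```text
clock: 1.9
eef_pos: [0.3575, -0.3758, 0.3648]
tcp_rot: [1.0, -0.017, 0.0, 0.0]
contact_force: [1.5, -0.7, 0.7]
finger_gap: 0.999
gripper_force: 0.0
```

Emit:
carry_out(moves=[{"slide": [0.025,-0.042,0],"twist": [0,0,0],"claw": -1},{"slide": [0.025,-0.042,0],"twist": [0,0,0],"claw": -1},{"slide": [0.025,-0.042,0],"twist": [0,0,0],"claw": -1},{"slide": [0.025,-0.042,0],"twist": [0,0,0],"claw": -1},{"slide": [0.025,-0.042,0],"twist": [0,0,0],"claw": -1},{"slide": [0.025,-0.042,0],"twist": [0,0,0],"claw": -1},{"slide": [0.025,-0.042,0],"twist": [0,0,0],"claw": -1},{"slide": [0.025,-0.042,0],"twist": [0,0,0],"claw": -1}])

```text
clock: 2.7
eef_pos: [0.569, -0.0467, 0.3648]
tcp_rot: [1.0, -0.017, 0.0, 0.0]
contact_force: [0.3, -1.1, -0.4]
finger_gap: 1.001
gripper_force: 0.0
```

Emit:
carry_out(moves=[{"slide": [0.026,-0.0405,0],"twist": [0,0,0],"claw": -1},{"slide": [0.026,-0.0405,0],"twist": [0,0,0],"claw": -1},{"slide": [0.025,-0.0405,0],"twist": [0,0,0],"claw": -1},{"slide": [0,0,0.02],"twist": [0,0,0],"claw": -1},{"slide": [0,0,0.02],"twist": [0,0,0],"claw": -1},{"slide": [0,0,0.02],"twist": [0,0,0],"claw": -1},{"slide": [0,0,0],"twist": [0,0,0],"claw": -1}])

```text
clock: 3.4
eef_pos: [0.6485, 0.0703, 0.302]
tcp_rot: [1.0, -0.017, -0.002, 0.0]
contact_force: [-0.2, -0.2, 0.7]
finger_gap: 1.001
gripper_force: 0.0
```

Run:
```python
from h import *
t=cams.snapshot("side"); a=t["pixels"]
cv2.imwrite('pics/s2.png',cv2.resize(a[90:260,160:330],None,fx=3.5,fy=3.5,interpolation=2))
print(r.get_obs()["eef_pos"])
for q in cams.pinpoint("side","stay_knob")[:2]:print(q,px(q["point"]),at_z(t,px(q["point"]),.263))
```

```text
[0.6490746  0.07018888 0.303891  ]
{'point': [0.4553, 0.438], 'conf': 0.61} [233.1136 168.192 ] [0.65906074 0.07581601 0.263     ]
```

View pics/s2.png

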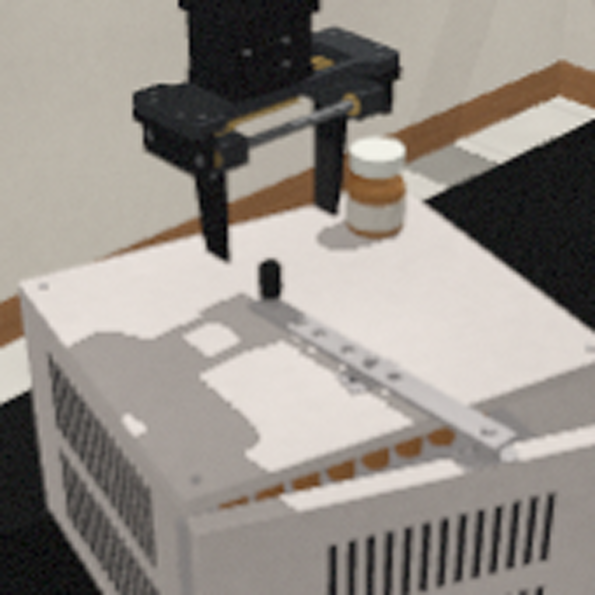

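The gripper stands above the knob: finger tips at (225,258) and (330,212), knob at (270,280), with the jar clear behind the far finger.

Run:
```python
from h import *
t=cams.snapshot("side")
f=lambda x,y:(160+x/3.5,90+y/3.5)
print(at_z(t,f(225,258),.304),at_z(t,f(330,212),.304),at_z(t,f(270,264),.277),at_z(t,f(270,280),.263))
print(at_depth(t,f(270,280)))
```

```text
[0.63691516 0.12307399 0.304     ] [0.63419602 0.02572869 0.304     ] [0.64427963 0.07539013 0.277     ] [0.64547371 0.07459895 0.263     ]
[0.64459723 0.07539694 0.26370427]
```

Emit:
carry_out(moves=[{"slide": [0.002,-0.001,0.028],"twist": [0,0,0],"claw": -1},{"slide": [0,0,0.028],"twist": [0,0,0],"claw": -1},{"slide": [0,0,0],"twist": [0,0,0],"claw": 0.3},{"slide": [0,0,0],"twist": [0,0,0],"claw": 1},{"slide": [0,0,0],"twist": [0,0,0],"claw": 1},{"slide": [0,0,0],"twist": [0,0,0],"claw": 1},{"slide": [0,0,0],"twist": [0,0,0],"claw": 1},{"slide": [0,0,0],"twist": [0,0,0],"claw": 1}], squeeze=15)

```text
clock: 4.35
eef_pos: [0.6515, 0.0711, 0.2492]
tcp_rot: [1.0, -0.017, 0.0, 0.0]
contact_force: [0.2, -0.1, 0.5]
finger_gap: 0.555
gripper_force: 0.0
```

Run:
```python
from h import *
o=r.get_obs();print({k:np.round(o[k],4) for k in("clock","eef_pos","contact_force","torque","finger_gap","gripper_force")})
t=cams.snapshot("side"); a=t["pixels"]
cv2.imwrite('pics/s3.png',cv2.resize(a[100:240,190:330],None,fx=4,fy=4,interpolation=2))
```

```text
{'clock': np.float64(4.35), 'eef_pos': array([0.6515, 0.0711, 0.2492]), 'contact_force': array([ 0.1534, -0.1013,  0.5261]), 'torque': array([ 0.0424,  0.003 , -0.0483]), 'finger_gap': np.float64(0.5547), 'gripper_force': np.float64(0.0)}
```

View pics/s3.png

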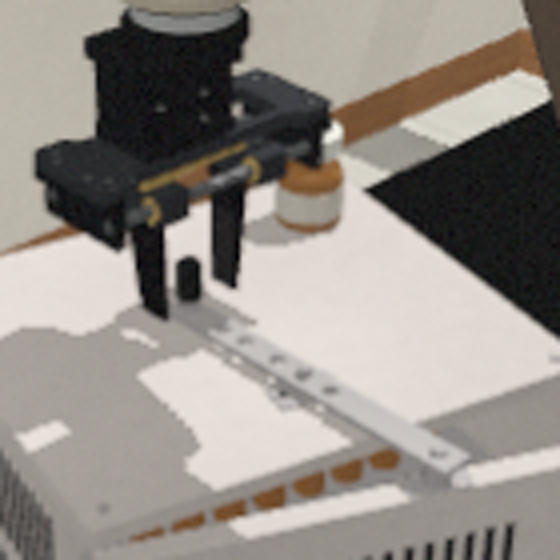

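The knob at (188,278) stands between the fingers, whose tips are at (155,315) and (228,285). They are still closing.

Emit:
carry_out(moves=[{"slide": [0,0,0],"twist": [0,0,0],"claw": 1},{"slide": [0,0,0],"twist": [0,0,0],"claw": 1},{"slide": [0,0,0],"twist": [0,0,0],"claw": 1},{"slide": [0,0,0],"twist": [0,0,0],"claw": 1},{"slide": [0,0,0],"twist": [0,0,0],"claw": 1},{"slide": [0,0,0],"twist": [0,0,0],"claw": 1}], squeeze=15)

```text
clock: 5.0
eef_pos: [0.6514, 0.071, 0.2486]
tcp_rot: [1.0, -0.017, 0.0, 0.0]
contact_force: [-1.2, -1.0, 1.0]
finger_gap: 0.182
gripper_force: 15.0
```

Emit:
carry_out(moves=[{"slide": [0,0,0],"twist": [0,0,0],"claw": 1},{"slide": [-0.0007,0,-0.005],"twist": [0,0,0],"claw": 1},{"slide": [-0.0008,0,-0.005],"twist": [0,0,0],"claw": 1},{"slide": [-0.001,0,-0.005],"twist": [0,0,0],"claw": 1},{"slide": [0,0,0],"twist": [0,0,0],"claw": 1}], squeeze=25)

```text
clock: 5.5
eef_pos: [0.649, 0.0713, 0.2646]
tcp_rot: [1.0, -0.017, 0.001, 0.0]
contact_force: [0.7, -0.4, -1.2]
finger_gap: 0.18
gripper_force: 25.0
```

Emit:
carry_out(moves=[{"slide": [-0.0011,0,-0.005],"twist": [0,0,0],"claw": 1},{"slide": [-0.0012,0,-0.005],"twist": [0,0,0],"claw": 1},{"slide": [-0.0013,0,-0.005],"twist": [0,0,0],"claw": 1},{"slide": [-0.0014,0,-0.004],"twist": [0,0,0],"claw": 1},{"slide": [0,0,0],"twist": [0,0,0],"claw": 1}], squeeze=25)

```text
clock: 6.0
eef_pos: [0.644, 0.0714, 0.2835]
tcp_rot: [1.0, -0.017, 0.001, 0.0]
contact_force: [3.7, 0.3, -2.6]
finger_gap: 0.185
gripper_force: 25.0
```

Run:
```python
from h import *
t=cams.snapshot("side"); a=t["pixels"]
cv2.imwrite('pics/s4.png',cv2.resize(a[100:240,190:330],None,fx=4,fy=4,interpolation=2))
```

```text
(no output)
```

View pics/s4.png

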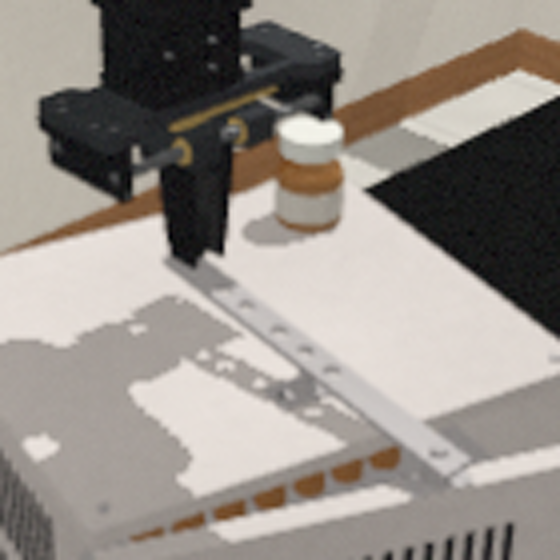

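The stay is lifted off the pin, which stands free below the bar near (290,390). The knob is held between the fingers at (195,250).

Emit:
carry_out(moves=[{"slide": [-0.0064,0.0019,0],"twist": [0,0,0.026],"claw": 1},{"slide": [-0.0064,0.0019,0],"twist": [0,0,0.026],"claw": 1},{"slide": [-0.0064,0.0019,0],"twist": [0,0,0.026],"claw": 1},{"slide": [-0.0064,0.0019,0],"twist": [0,0,0.026],"claw": 1},{"slide": [-0.0064,0.0019,0],"twist": [0,0,0.026],"claw": 1},{"slide": [-0.0064,0.0019,0],"twist": [0,0,0.026],"claw": 1},{"slide": [-0.0064,0.0019,0],"twist": [0,0,0.026],"claw": 1},{"slide": [-0.0064,0.0019,0],"twist": [0,0,0.026],"claw": 1}], squeeze=25)

```text
clock: 6.85
eef_pos: [0.5908, 0.0626, 0.2827]
tcp_rot: [0.993, -0.122, 0.0, 0.0]
contact_force: [3.3, -0.3, -1.0]
finger_gap: 0.182
gripper_force: 25.0
```

Emit:
carry_out(moves=[{"slide": [0,0,0],"twist": [0,0,0],"claw": 1},{"slide": [0,0,0],"twist": [0,0,0],"claw": 1}], squeeze=25)

```text
clock: 7.05
eef_pos: [0.5913, 0.0627, 0.2828]
tcp_rot: [0.993, -0.121, 0.0, -0.0]
contact_force: [4.0, -0.5, -1.2]
finger_gap: 0.181
gripper_force: 25.0
```

Run:
```python
from h import *
t=cams.snapshot("side"); a=t["pixels"]
b=cams.snapshot("top")["pixels"]
A=cv2.resize(a[130:240,220:330],(400,400),interpolation=2)
B=cv2.resize(b[190:300,195:305],(400,400),interpolation=2)
cv2.imwrite('pics/s5.png',np.hstack([A,B]))
print(r.get_obs()["eef_pos"])
```

```text
[0.59150393 0.06267521 0.28261634]
```

View pics/s5.png

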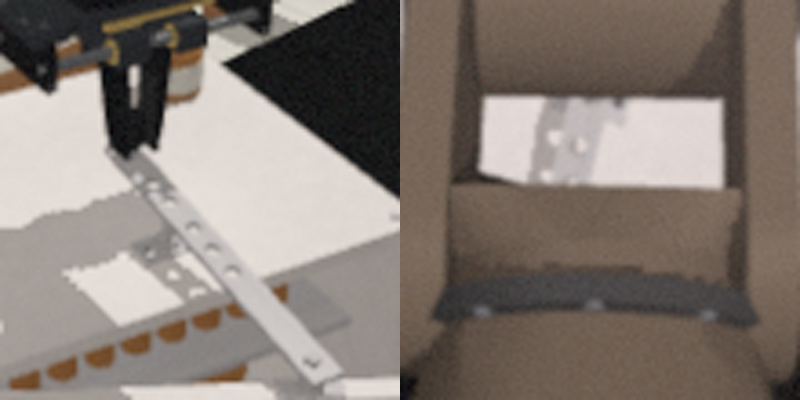

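The side view (left half) shows the bar tilted over the pin, hole 4 roughly above it, and the knob held at (130,140). The arm hides most of the top view.

Emit:
carry_out(moves=[{"slide": [0.0012,0,0.004],"twist": [0,0,0],"claw": 1},{"slide": [0.0011,0,0.004],"twist": [0,0,0],"claw": 1},{"slide": [0.001,0,0.004],"twist": [0,0,0],"claw": 1},{"slide": [0.0009,0,0.003],"twist": [0,0,0],"claw": 1},{"slide": [0,0,0],"twist": [0,0,0],"claw": 1}], squeeze=25)

```text
clock: 7.65
eef_pos: [0.5952, 0.0616, 0.267]
tcp_rot: [0.993, -0.121, -0.001, 0.0]
contact_force: [3.1, -0.2, 0.2]
finger_gap: 0.182
gripper_force: 25.0
```

Emit:
carry_out(moves=[{"slide": [0.0003,0,0.001],"twist": [0,0,0],"claw": 1},{"slide": [0.0003,0,0.001],"twist": [0,0,0],"claw": 1},{"slide": [0,0,0],"twist": [0,0,0],"claw": 1}], squeeze=25)

```text
clock: 7.95
eef_pos: [0.5959, 0.0615, 0.2656]
tcp_rot: [0.993, -0.121, 0.0, 0.0]
contact_force: [3.4, 0.1, 0.2]
finger_gap: 0.18
gripper_force: 25.0
```

Emit:
carry_out(moves=[{"slide": [0.0002,0,0.001],"twist": [0,0,0],"claw": 1},{"slide": [0,0,0],"twist": [0,0,0],"claw": 1},{"slide": [0,0,0],"twist": [0,0,0],"claw": 1}], squeeze=25)

```text
clock: 8.25
eef_pos: [0.5961, 0.0615, 0.2647]
tcp_rot: [0.993, -0.121, 0.0, 0.0]
contact_force: [3.2, -1.7, 0.3]
finger_gap: 0.184
gripper_force: 25.0
```

Emit:
carry_out(moves=[{"slide": [0.0002,0,0.001],"twist": [0,0,0],"claw": 1},{"slide": [0,0,0],"twist": [0,0,0],"claw": 1},{"slide": [0,0,0],"twist": [0,0,0],"claw": 1}], squeeze=25)

```text
clock: 8.55
eef_pos: [0.5961, 0.0615, 0.2634]
tcp_rot: [0.993, -0.121, -0.0, 0.0]
contact_force: [1.6, -0.7, -0.1]
finger_gap: 0.181
gripper_force: 25.0
```

Emit:
carry_out(moves=[{"slide": [0.0002,0,0.001],"twist": [0,0,0],"claw": 1},{"slide": [0,0,0],"twist": [0,0,0],"claw": 1},{"slide": [0,0,0],"twist": [0,0,0],"claw": 1}], squeeze=25)

```text
clock: 8.85
eef_pos: [0.5963, 0.0614, 0.2625]
tcp_rot: [0.993, -0.121, -0.0, 0.0]
contact_force: [0.9, -0.4, 0.2]
finger_gap: 0.179
gripper_force: 25.0
```

Emit:
carry_out(moves=[{"slide": [0.0002,0,0.001],"twist": [0,0,0],"claw": 1},{"slide": [0,0,0],"twist": [0,0,0],"claw": 1},{"slide": [0,0,0],"twist": [0,0,0],"claw": 1}], squeeze=25)

```text
clock: 9.15
eef_pos: [0.5965, 0.0614, 0.2615]
tcp_rot: [0.993, -0.121, -0.0, 0.0]
contact_force: [-1.7, 0.7, 1.3]
finger_gap: 0.185
gripper_force: 25.0
```

Run:
```python
from h import *
t=cams.snapshot("side"); a=t["pixels"]
cv2.imwrite('pics/s6.png',cv2.resize(a[150:240,220:320],(800,600)[:2] if 0 else (666,600),interpolation=2))
o=r.get_obs();print(o["eef_pos"],o["contact_force"])
```

```text
[0.59650696 0.06136234 0.2614974 ] [-0.3634273  -0.3983638   0.00186111]
```

View pics/s6.png

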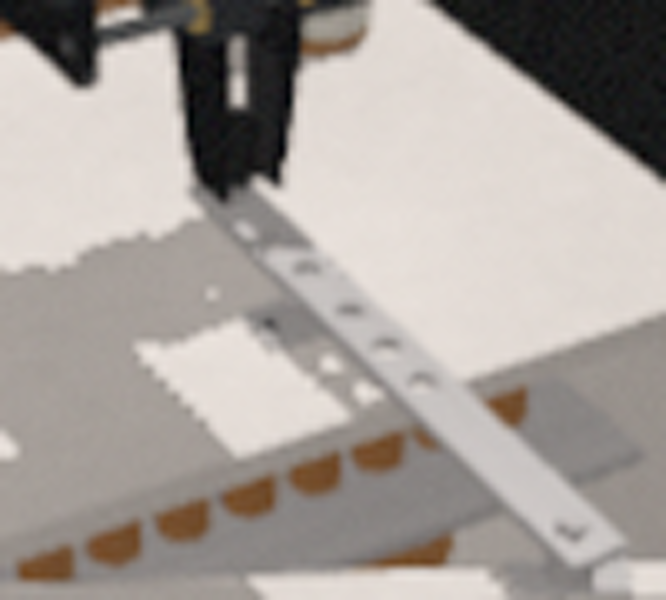

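Hole 4 at (305,265) coincides with where the pin should be, about (306,262). The pull along x has gone, so the pin is probably entering the hole. I'll carry on lowering gently.

Emit:
carry_out(moves=[{"slide": [0.0002,0,0.001],"twist": [0,0,0],"claw": 1},{"slide": [0.0002,0,0.001],"twist": [0,0,0],"claw": 1},{"slide": [0,0,0],"twist": [0,0,0],"claw": 1},{"slide": [0,0,0],"twist": [0,0,0],"claw": 1}], squeeze=25)

```text
clock: 9.6
eef_pos: [0.5969, 0.0613, 0.2595]
tcp_rot: [0.993, -0.121, -0.0, 0.0]
contact_force: [-2.9, -0.2, 1.3]
finger_gap: 0.184
gripper_force: 25.0
```

Emit:
carry_out(moves=[{"slide": [0.0002,0,0.001],"twist": [0,0,0],"claw": 1},{"slide": [0,0,0],"twist": [0,0,0],"claw": 1},{"slide": [0,0,0],"twist": [0,0,0],"claw": 1}], squeeze=25)

```text
clock: 9.9
eef_pos: [0.5971, 0.0612, 0.2585]
tcp_rot: [0.993, -0.121, -0.0, 0.0]
contact_force: [-4.6, -0.0, 1.1]
finger_gap: 0.184
gripper_force: 25.0
```

Emit:
carry_out(moves=[{"slide": [-0.0007,0,0],"twist": [0,0,0],"claw": 1},{"slide": [0,0,0],"twist": [0,0,0],"claw": 1},{"slide": [0,0,0],"twist": [0,0,0],"claw": 1}], squeeze=25)

```text
clock: 10.2
eef_pos: [0.5969, 0.0612, 0.2586]
tcp_rot: [0.993, -0.121, 0.0, 0.0]
contact_force: [-0.3, -0.3, -1.3]
finger_gap: 0.181
gripper_force: 25.0
```

Emit:
carry_out(moves=[{"slide": [-0.0002,0,0.001],"twist": [0,0,0],"claw": 1},{"slide": [0.0002,0,0.001],"twist": [0,0,0],"claw": 1},{"slide": [0,0,0],"twist": [0,0,0],"claw": 1},{"slide": [0,0,0],"twist": [0,0,0],"claw": 1}], squeeze=25)

```text
clock: 10.6
eef_pos: [0.597, 0.0613, 0.2567]
tcp_rot: [0.993, -0.121, 0.0, 0.0]
contact_force: [3.0, -0.8, -0.0]
finger_gap: 0.183
gripper_force: 25.0
```

Emit:
carry_out(moves=[{"slide": [0.0001,0,0.001],"twist": [0,0,0],"claw": 1},{"slide": [0.0001,0,0.001],"twist": [0,0,0],"claw": 1},{"slide": [0,0,0],"twist": [0,0,0],"claw": 1},{"slide": [0,0,0],"twist": [0,0,0],"claw": 1}], squeeze=25)

```text
clock: 11.0
eef_pos: [0.5969, 0.0613, 0.2546]
tcp_rot: [0.993, -0.121, 0.0, 0.0]
contact_force: [2.4, -1.2, 0.0]
finger_gap: 0.184
gripper_force: 25.0
```

Emit:
carry_out(moves=[{"slide": [0.0001,0,0.001],"twist": [0,0,0],"claw": 1},{"slide": [0.0001,0,0.001],"twist": [0,0,0],"claw": 1},{"slide": [0,0,0],"twist": [0,0,0],"claw": 1},{"slide": [0,0,0],"twist": [0,0,0],"claw": 1}], squeeze=25)

```text
clock: 11.4
eef_pos: [0.597, 0.0613, 0.2526]
tcp_rot: [0.993, -0.121, -0.0, 0.0]
contact_force: [3.1, -1.2, 0.2]
finger_gap: 0.184
gripper_force: 25.0
```

Emit:
carry_out(moves=[{"slide": [0.0002,0,0.001],"twist": [0,0,0],"claw": 1},{"slide": [0.0002,0,0.001],"twist": [0,0,0],"claw": 1},{"slide": [0,0,0],"twist": [0,0,0],"claw": 1},{"slide": [0,0,0],"twist": [0,0,0],"claw": 1}], squeeze=25)

```text
clock: 11.8
eef_pos: [0.5973, 0.0612, 0.2505]
tcp_rot: [0.993, -0.121, -0.0, 0.0]
contact_force: [2.7, -0.9, -0.6]
finger_gap: 0.179
gripper_force: 25.0
```

Emit:
carry_out(moves=[{"slide": [0.0001,0,0.001],"twist": [0,0,0],"claw": 1},{"slide": [0,0,0],"twist": [0,0,0],"claw": 1},{"slide": [0,0,0],"twist": [0,0,0],"claw": 1}], squeeze=25)

```text
clock: 12.1
eef_pos: [0.5975, 0.0611, 0.2496]
tcp_rot: [0.993, -0.121, -0.0, 0.0]
contact_force: [2.2, -1.1, 0.1]
finger_gap: 0.182
gripper_force: 25.0
```

Emit:
carry_out(moves=[{"slide": [0.0001,0,0.001],"twist": [0,0,0],"claw": 1},{"slide": [0,0,0],"twist": [0,0,0],"claw": 1},{"slide": [0,0,0],"twist": [0,0,0],"claw": 1}], squeeze=25)

```text
clock: 12.4
eef_pos: [0.5976, 0.0611, 0.2488]
tcp_rot: [0.993, -0.121, 0.0, 0.0]
contact_force: [2.3, -0.3, 2.4]
finger_gap: 0.182
gripper_force: 25.0
```

Emit:
carry_out(moves=[{"slide": [0,0,0.0007],"twist": [0,0,0],"claw": 1},{"slide": [0,0,0],"twist": [0,0,0],"claw": 1},{"slide": [0,0,0],"twist": [0,0,0],"claw": 1}], squeeze=25)

```text
clock: 12.7
eef_pos: [0.5977, 0.0611, 0.2487]
tcp_rot: [0.993, -0.121, 0.001, -0.0]
contact_force: [1.1, -0.9, 7.5]
finger_gap: 0.181
gripper_force: 25.0
```

It bottoms at the original height (z about 0.2487) with 7.5 N, so it is on the collar. Next I let the pin take the door's pull, then release.

Emit:
carry_out(moves=[{"slide": [0.0005,0,0],"twist": [0,0,0],"claw": 1},{"slide": [0.0004,0,0],"twist": [0,0,0],"claw": 1},{"slide": [0,0,0],"twist": [0,0,0],"claw": 1},{"slide": [0,0,0],"twist": [0,0,0],"claw": 1}], squeeze=25)

```text
clock: 13.1
eef_pos: [0.5977, 0.0611, 0.2486]
tcp_rot: [0.993, -0.121, -0.0, -0.0]
contact_force: [-4.1, -0.1, 8.7]
finger_gap: 0.183
gripper_force: 25.0
```

Run:
```python
from h import *
t=cams.snapshot("side"); a=t["pixels"]
cv2.imwrite('pics/s7.png',cv2.resize(a[150:240,220:320],(666,600),interpolation=2))
o=r.get_obs();print(o["eef_pos"],o["contact_force"])
```

```text
[0.59775674 0.06111831 0.24863123] [-3.493118    0.33846684 10.09108157]
```

View pics/s7.png

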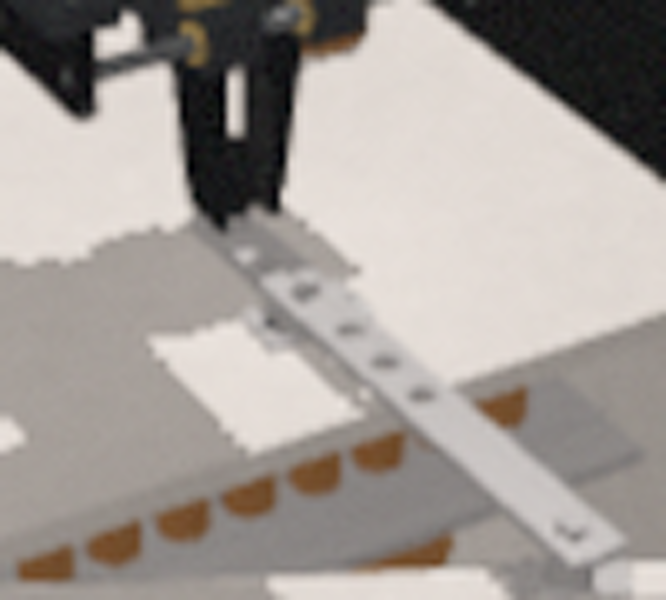

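Hole 4 at (306,290) holds the pin, the bar lies flat on the plate, and the pull is on the pin. I'll let go.

Emit:
carry_out(moves=[{"slide": [0,0,-0.0005],"twist": [0,0,0],"claw": 0.2},{"slide": [0,0,0],"twist": [0,0,0],"claw": -0.2},{"slide": [0,0,0],"twist": [0,0,0],"claw": -0.2},{"slide": [0,0,0],"twist": [0,0,0],"claw": -0.2},{"slide": [0,0,0],"twist": [0,0,0],"claw": -0.2},{"slide": [0,0,0],"twist": [0,0,0],"claw": -0.2}])

```text
clock: 13.75
eef_pos: [0.5984, 0.0609, 0.2483]
tcp_rot: [0.993, -0.121, -0.0, 0.0]
contact_force: [-0.1, 0.1, 0.2]
finger_gap: 0.584
gripper_force: 0.0
```

Emit:
carry_out(moves=[{"slide": [0,0,-0.02],"twist": [0,0,0],"claw": -0.2},{"slide": [0,0,-0.03],"twist": [0,0,0],"claw": -0.2},{"slide": [0,0,-0.04],"twist": [0,0,0],"claw": -0.2},{"slide": [0,0,-0.04],"twist": [0,0,0],"claw": -0.2},{"slide": [0,0,0],"twist": [0,0,0],"claw": -0.2},{"slide": [0,0,0],"twist": [0,0,0],"claw": -0.2}])

```text
clock: 14.35
eef_pos: [0.5984, 0.0609, 0.3788]
tcp_rot: [0.993, -0.121, 0.001, -0.0]
contact_force: [0.5, -0.2, -1.0]
finger_gap: 0.603
gripper_force: 0.0
```

Run:
```python
from h import *
t=cams.snapshot("side"); a=t["pixels"]
cv2.imwrite('pics/s8.png',cv2.resize(a[110:260,190:340],(600,600),interpolation=2))
o=r.get_obs();print(o["eef_pos"],o["contact_force"],o["finger_gap"])
```

```text
[0.59816641 0.06089091 0.37767407] [ 0.36126215  0.09410447 -0.39187189] 0.6009145610981447
```

View pics/s8.png

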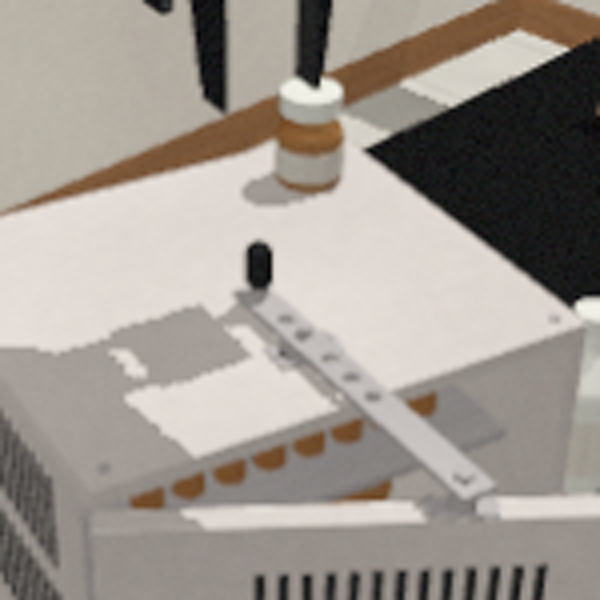

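Released: the knob stands free at (258,265), the pin shows in hole 4 at (304,333), and the jar is in place. I'll check the bar's height from depth before handing in.

Run:
```python
from h import *
t=cams.snapshot("side")
f=lambda x,y:(190+x/4-.4,110+y/4-.4)
for n,a,b in(("bar",(312,338),(460,468)),):
    z=[at_depth(t,f(*(np.array(a)+(np.array(b)-a)*k))) for k in np.linspace(.05,.9,12)]
    z=np.array(z); print(z[:,2].round(4)); print(np.polyfit(z[:,0],z[:,2],1))
```

```text
[0.2382 0.237  0.2393 0.2368 0.2384 0.2375 0.2385 0.2374 0.2371 0.2374
 0.2388 0.2385]
[-0.00202171  0.23886463]
```

The bar is level (slope about 0), so it is fully home.

```bash
python3 -c "
from bench import finish_job
print(finish_job())"
```

```text
the job is handed in; nothing more can be done
None
```

The stay's fourth hole is over the pin, the bar lies level on the collar and is let go, the door is held further open, and the job is handed in; the jar was seen in its place, while the vial block and bottle were not checked again.

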